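Hang the hand grinder on its balancer

ROBOT

A 7-joint arm with a two-finger parallel gripper is mounted at the origin on the work surface. World frame = base frame: x ahead of the robot, y to its left, z up, the work surface at z = 0. Lengths are in m, angles in rad, forces in N, time in s.
With the tool pointing down it reaches from about 0.425 to 0.8 m from the base axis. Payload 8.3 kg.
Tool frame: the origin (TCP) lies at the very end of the fingers, on their centre line; the grasp point (between the pads) lies 19 mm behind it (r.pinch_z is the z of the grasp point in the tool frame, in m); z points along the fingers, y is the direction in which the jaws open and shut (so a half turn about z gives the same grasp; the last joint's range is limited). The gripper opens to 85 mm and grips with 20 to 120 N. Pads are 22 mm wide; open, the fingers measure 114 mm over their backs; the gripper's body (76 mm by 85 mm) begins 54 mm behind the grasp point. The pads swing forward as they close: fully open they stand 13 mm farther back than shut.
Start: joints at [-1.258, 0.383, 0.016, 1.37, -0.006, 1.388, -0.046], TCP at [0.229, 0.581, 0.231] pointing down, gripper open.
Joint ranges: [-2.95, 2.95], [-0.25, 2.06], [-1.52, 1.56], [0.18, 2.33], [-1.44, 4.58], [0.02, 2.06], [-3.01, 3.01]. Speed limits (rad/s): [2.39, 2.39, 3.01, 3.01, 3.14, 3.14, 3.14].

INTERFACE

Orientations are given as a 3x3 rotation matrix whose columns are the frame's x, y, z axes.
In Python, from rig import r, camera gives the robot as it stands. The module is installed in compiled form; this text tells all that it offers.
- The arm moves only by the shell command python3 -m inch 'ROWS' [FORCE]. ROWS is JSON, a list that holds one entry, the list of rows, each a list of 7 numbers: the turn, a rotation vector about the world's x, y, z in degrees, then the shift along the world's x, y, z in mm, then the finger opening in mm, from 0 to 85.4. A call has 1 to 12 rows; each row is the pose to reach, as a shift and turn from the pose commanded when the call began; what a row does not reach only later rows make up. A row lasts 1/12 s, in which the tool goes at most 41.7 mm and 7.16 degrees, less where a joint would pass 70% of its speed; a pose out of reach is approached as far as the arm can. A call with a gripper value outside its range is refused whole. The fingers move at their own pace and stop on an object; FORCE is the grip in N (left out, the last holds). Time passes only in rows, so rows that repeat a pose let the fingers close. It gives the time, the measured TCP pose, the force and the opening at its end, in the units of the state.
- r.state(): the state, without advancing time (a new reading comes with each control period).
- camera(name): name is "scene" or "top" or "wrist"; returns a dict with "image" (480x640x3 uint8, red, green, blue), "depth" (480x640 float32, m along the optical axis (not along the pixel's ray), 0 where there is no reading), "fx", "fy", "cx", "cy" (pixels), "k1" (the pictures are not rectified: a ray, as slopes to the right and down, at radius r is drawn at 1 + k1 r^2 times it, then the intrinsics apply), "cam_to_world" (4x4, takes a point from camera to world coordinates); the wrist camera has in their place "mount" (4x4, takes a point from camera to tool coordinates, whose origin is the TCP and whose axes are the flange's). Camera axes: x right, y up, looking along -z (the intrinsics and any distortion apply to the point x, -y, -z); pixel columns grow to the right and rows downward; lengths in m; the calibration is good to about 2 mm. A picture is of the moment at which its call begins: read the wrist's pose just before it.
- r.close_job(): hands the job in, once; it reports no verdict.
The state is a dict: "time_s": time; "joint_positions": joint angles; "joint_vel": joint speeds; "joint_torque": joint torques, N m; "tool_pos": TCP position; "eef_rot": TCP orientation; "force": force on the tool from outside, world axes, zero at the start; "ft_torque": the same for the moment, N m; "gripper_width": finger opening in m.
Only numpy, scipy, OpenCV 4.12 (cv2) and the standard library are available. Lean on these libraries where they do the work, as an engineer would, in place of code of your own. Each camera call takes 0.05 s, during which the arm holds its last target.

TASK

Pull the balancer's hook down by its rubber knob to the hand grinder that has a wire bail, while it stands in its cup, and hook it through the bail. Then ease it slowly up out of the cup, bring it plumb under the pivot and let go of the knob at the height where you feel the spring just carry its weight, so that it hangs still, without springing up, dropping or swinging. Leave the other handpiece and everything else on the bench where it is.

Things in the scene. Friction and masses are not known exactly. Their poses are not given: they have to be found in the camera images.
- plumb (a point): the point on the bench top straight below the balancer's pivot; the pivot, a universal joint on the stand's boom, is 700 mm above it and lets the balancer swing freely up to about 25 degrees any way. Fixed. z is up; -x is the way the hook's tip points when the balancer hangs plumb. The stand's 30 mm post stands about 430 mm off to +y on a 170 x 130 mm foot; its boom runs 760 mm above the bench
- knob (a point): centre of the grey rubber pull knob, a 32 mm ball fixed on the draw rod; hangs plumb at the start, 336 mm above the bench. A 9 mm rod runs from it up towards the pivot, 114 mm bare, then the 32 mm spring tube, so it cannot be taken from straight above. The rod does not turn about its axis. A ball in flat fingers creeps if made to roll: turn the hand with the rod as it leans. z up along the rod
- hook_seat (a point): the seat of the steel hook at the lower end of the draw rod: top of the 8 mm wire at the lowest point of the bowl, in line with rod and knob, 62 mm below the knob's centre. The wire's underside is 8 mm below the seat; the tip is 14 mm to -x of the seat's line and its top is 17 mm above the seat; the mouth between tip and shank is about 20 mm. z points up along the rod, -x the way the tip points
- drawrod (a joint): how far the draw rod is pulled out of the spring tube, along the rod, in m: 0 fully up (as at the start), at most 0.18. The spring pulls it back with about 4 N at 0, and 0.7 N more for each 10 mm; nothing locks it
- holder: fixed bench holder: aluminium plate 85 x 170 x 8 mm (x, y, z) with two black cups at y = +50 and -50 mm, outside diameter 59 mm, bore 51 mm, rim 50 mm above the bench, floor 8 mm above it. Origin under the plate's centre; it stands on the side of the balancer to which the hook's tip points, about 85 to 115 mm from plumb
- handpiece: cordless hand grinder, grey body 44 mm diameter and 120 mm tall, with a steel wire bail on top, standing loosely upright in one of the two cups. Weight depends on the battery fitted and is not known (4 N or more); in every case the balancer can hold it floating with its underside above the cups' rims, with the draw rod still a little out. Origin at the centre of its underside, z up along the body, x across the bail's opening
- bail (a point): underside of the crown of the handpiece's bail, 162 mm above the handpiece's underside (170 mm above the bench as it stands). The bail is an upright arch of 6 mm round wire; the opening below this point is 42 mm high down to the top of the body and 36 mm wide along y; x (either way) passes through the opening
- spare_handpiece: the other handpiece, the same grey body (44 mm diameter, 120 mm tall) but with no bail on its top, standing in the other cup; it stays there. Origin at the centre of its underside
- scissors: scissors, 170 mm long, black finger bows to -x, blades to +x, about 10 mm thick, lying flat on the bench below the balancer; bystander. Origin on the underside at its middle
- glue_tub: white glue tub, 108 mm diameter, 132 mm high, origin at the base; bystander
- tub_lid: blue tub lid lying flat, 104 mm diameter, 12 mm thick; bystander. Origin on the underside at its middle
- spray_bottle: small clear spray bottle, 30 mm diameter, 98 mm high; bystander. Origin on the underside at its middle
- glass_jar: amber glass jar with brass lid, 68 mm diameter, 100 mm high; bystander. Origin on the underside at its middle
- tweezers: steel tweezers lying flat, 120 mm long; bystander. Origin on the underside at its middle
- comb: flat steel comb, 100 mm long; bystander. Origin on the underside at its middle
There are look-alikes about, which are no part of the job. What is shaped like the spare_handpiece but pink is not meant.

How it is judged:
By the outcome, as a careful person would: the job done as asked, in the order asked, and still so for the second after the job is handed in, with the robot touching nothing.
It also fails if it takes over 59 s, if anything falls off the work surface, if the arm or the gripper's body presses on something with over 40 N, if the wrist force passes 120 N, or if a joint passes its speed limit or range.

## Working session

There is one attempt and no reset: what is moved stays moved. The work goes in short steps, Python scripts to look and compute and a shell command to move; the robot and the scene stay as the last step left them, time stands still between calls to the robot, and variables do not carry over. Pictures are saved under pics/ and viewed, and the job is handed in when it is done.

```bash
mkdir -p pics; ls
cat > h.py <<'E'
import numpy as np, cv2
from rig import r, camera
def save(c,n): cv2.imwrite(n,c["image"][:,:,::-1])
def w(c,u,v,d=None,T=None):
    x=(u-c["cx"])/c["fx"]; y=(v-c["cy"])/c["fy"]
    a,b=x,y
    for _ in range(20):
        s=1+c["k1"]*(a*a+b*b); a,b=x/s,y/s
    if d is None: d=np.median([q for q in c["depth"][max(0,v-1):v+2,max(0,u-1):u+2].ravel() if q>0] or [0])
    p=np.array([a*d,-b*d,-d,1.])
    T=c["cam_to_world"] if T is None else T
    return (T@p)[:3]
E
python3 - <<'E'
from h import *
s=r.state();print({k:np.round(v,3).tolist() for k,v in s.items()}, r.pinch_z)
for n in("scene","top","wrist"):
    c=camera(n);save(c,f"pics/{n}0.png")
    np.save(f"{n}0.npy",c,allow_pickle=True)
    print(n,c["fx"],c["k1"],np.round(c.get("cam_to_world",c.get("mount")),3).tolist())
E
```

```text
pics
{'time_s': 0.0, 'joint_positions': [-1.258, 0.384, 0.016, 1.371, -0.006, 1.388, -0.047], 'joint_vel': [0.001, -0.001, 0.001, -0.001, 0.002, 0.001, -0.0], 'joint_torque': [-0.0, -62.758, 0.844, -37.183, 0.017, 0.014, -0.0], 'tool_pos': [0.229, 0.581, 0.23], 'eef_rot': [[-0.93, 0.367, -0.001], [0.367, 0.93, -0.002], [-0.0, -0.002, -1.0]], 'force': [1.119, -0.272, 0.335], 'ft_torque': [0.041, -0.018, 0.028], 'gripper_width': 0.085} -0.0187
scene 494.5971688014879 0.01984926295075015 [[-0.078, -0.783, 0.617, 1.248], [0.997, -0.066, 0.041, -0.026], [0.009, 0.619, 0.785, 1.068], [0.0, 0.0, 0.0, 1.0]]
top 537.7350863542531 -0.08544001981087042 [[-0.01, 0.998, -0.054, 0.47], [-1.0, -0.009, 0.012, -0.064], [0.012, 0.054, 0.998, 1.598], [0.0, 0.0, 0.0, 1.0]]
wrist 381.51856316678686 -0.024148062706704183 [[0.001, 0.954, 0.301, 0.078], [1.0, -0.001, -0.0, 0.0], [-0.0, 0.301, -0.954, -0.143], [0.0, 0.0, 0.0, 1.0]]
```

View pics/scene0.png

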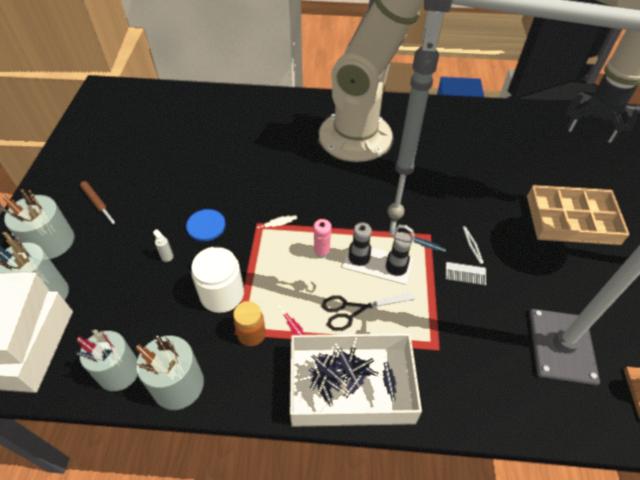

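View pics/top0.png

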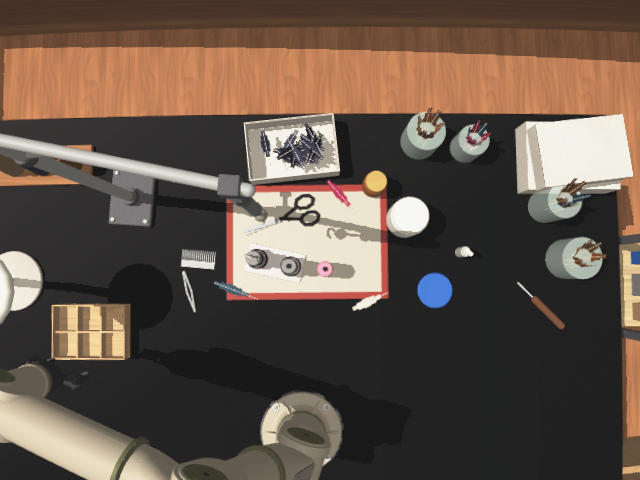

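View pics/wrist0.png

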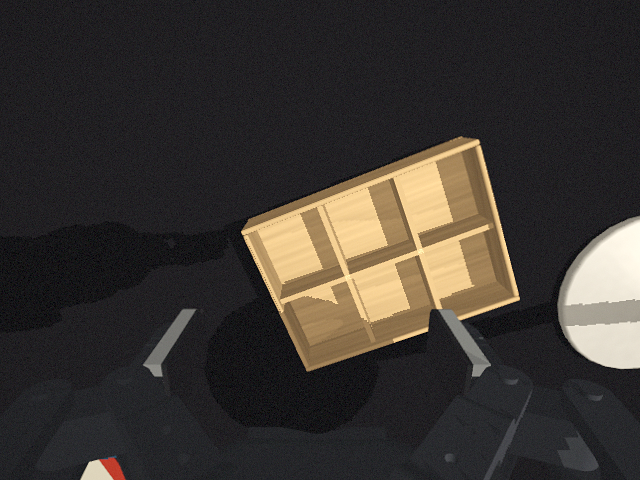

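The scene view shows the knob at about (397,212), with two handpieces near (360,240) and (401,250); the right one seems to have the bail. The pink look-alike is at (322,238). I'll zoom in and measure.

Run:
```python
from h import *
s=np.load("scene0.npy",allow_pickle=True).item();t=np.load("top0.npy",allow_pickle=True).item()
a=cv2.resize(s["image"][180:300,320:440],(600,600),interpolation=cv2.INTER_CUBIC)
cv2.imwrite("pics/z1.png",a[:,:,::-1])
a=cv2.resize(t["image"][170:290,220:340],(600,600),interpolation=cv2.INTER_CUBIC)
cv2.imwrite("pics/z2.png",a[:,:,::-1])
for n,c,pts in(("s",s,[(397,212),(402,185),(408,150),(360,230),(402,232),(398,265),(360,258),(376,268),(430,55)]),("t",t,[(258,258),(290,266),(265,212),(250,190),(325,268)])):
    for p in pts: print(n,p,np.round(w(c,*p),3))
```

```text
s (397, 212) [0.617 0.08  0.345]
s (402, 185) [0.609 0.081 0.411]
s (408, 150) [0.619 0.077 0.505]
s (360, 230) [0.494 0.021 0.128]
s (402, 232) [ 0.386  0.143 -0.003]
s (398, 265) [0.533 0.123 0.048]
s (360, 258) [0.516 0.028 0.043]
s (376, 268) [0.518 0.072 0.005]
s (430, 55) [0.618 0.082 0.681]
t (258, 258) [0.508 0.108 0.127]
t (290, 266) [0.485 0.02  0.132]
t (265, 212) [0.61  0.066 0.346]
t (250, 190) [0.597 0.045 0.772]
t (325, 268) [ 0.479 -0.075  0.124]
```

View pics/z1.png

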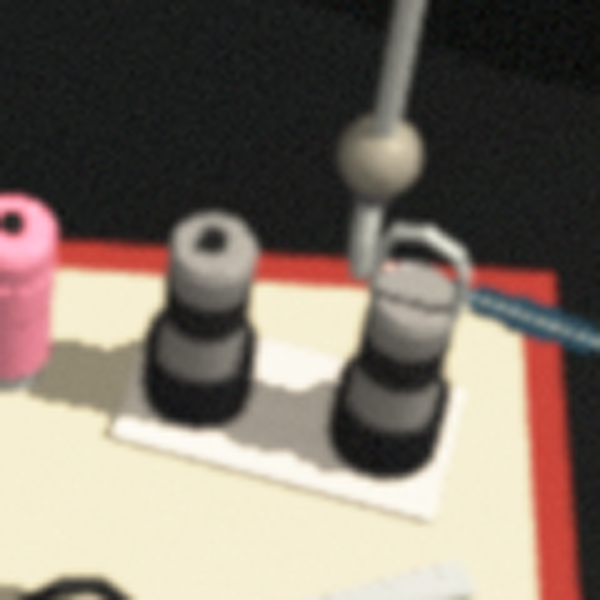

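View pics/z2.png

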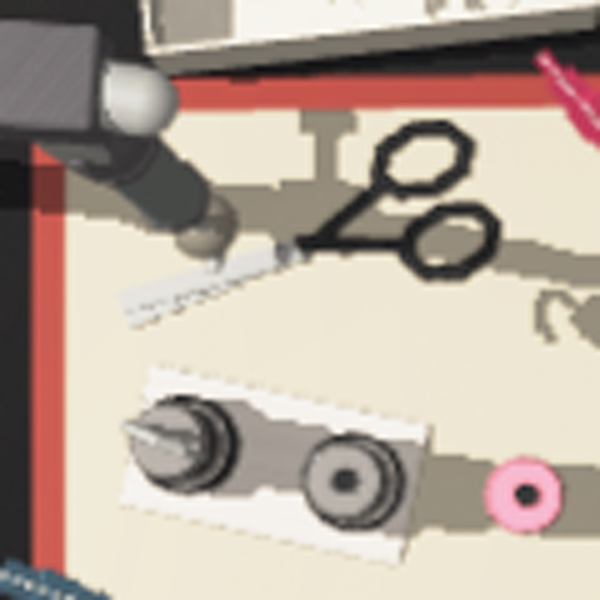

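```bash
cat >> h.py <<'E'
def cloud(c,T=None):
    v,u=np.mgrid[0:480,0:640]
    x=(u-c["cx"])/c["fx"]; y=(v-c["cy"])/c["fy"]; a,b=x.copy(),y.copy()
    for _ in range(20):
        s=1+c["k1"]*(a*a+b*b); a,b=x/s,y/s
    d=c["depth"]; P=np.stack([a*d,-b*d,-d,np.ones_like(d)],-1)
    T=c["cam_to_world"] if T is None else T
    P=(P@T.T)[...,:3]; P[d<=0]=np.nan
    return P
def sph(P,R=.016):
    from scipy.optimize import least_squares
    q=least_squares(lambda c:np.linalg.norm(P-c,axis=1)-R,P.mean(0),loss="soft_l1",f_scale=.002)
    return q.x,np.sqrt(np.mean(q.fun**2))
E
python3 - <<'E'
from h import *
s=np.load("scene0.npy",allow_pickle=True).item();t=np.load("top0.npy",allow_pickle=True).item()
for n,c in(("s",s),("t",t)):
    P=cloud(c);F=P.reshape(-1,3);F=F[~np.isnan(F[:,0])]
    k=F[(abs(F[:,0]-.605)<.04)&(abs(F[:,1]-.078)<.04)&(F[:,2]>.322)&(F[:,2]<.352)]
    print(n,"knob",len(k),sph(k+0) if len(k)>5 else None)
    for z0,z1 in((.36,.44),(.45,.55),(.55,.65),(.65,.69)):
        k=F[(abs(F[:,0]-.605)<.05)&(abs(F[:,1]-.078)<.05)&(F[:,2]>z0)&(F[:,2]<z1)]
        print("  z",z0,len(k),k.mean(0) if len(k) else 0, k[:,:2].min(0) if len(k) else 0,k[:,:2].max(0) if len(k) else 0)
    # tops
    for nm,(x,y) in {"bailhp":(.508,.11),"spare":(.487,.02)}.items():
        k=F[(np.hypot(F[:,0]-x,F[:,1]-y)<.035)&(F[:,2]>.12)&(F[:,2]<.135)]
        print(" ",nm,len(k),k.mean(0),cv2.minEnclosingCircle(k[:,:2].astype(np.float32)))
    k=F[(abs(F[:,0]-.508)<.06)&(abs(F[:,1]-.11)<.05)&(F[:,2]>.137)&(F[:,2]<.19)]
    print("  bail",np.round(k,3).tolist()[:40])
    k=F[(abs(F[:,0]-.5)<.09)&(abs(F[:,1]-.06)<.13)&(F[:,2]>.0055)&(F[:,2]<.012)]
    print("  plate",len(k),cv2.minAreaRect(k[:,:2].astype(np.float32)*1000))
    k=F[(abs(F[:,0]-.62)<.09)&(F[:,1]>.15)&(F[:,1]<.45)&(F[:,2]>.73)&(F[:,2]<.8)]
    print("  boom",len(k),np.polyfit(k[:,1],k[:,0],1) if len(k)>5 else 0, k[:,2].mean() if len(k) else 0)
    k=F[(abs(F[:,0]-.68)<.2)&(F[:,1]>.4)&(F[:,1]<.65)&(F[:,2]>.008)&(F[:,2]<.03)]
    print("  foot",len(k),cv2.minAreaRect(k[:,:2].astype(np.float32)*1000) if len(k)>5 else 0,np.median(k,0))
E
```

```text
s knob 197 (array([0.60581851, 0.07970168, 0.33434599]), np.float64(0.0011843631107043848))
  z 0.36 142 [0.60928212 0.07883813 0.40016938] [0.60364934 0.07466514] [0.61245172 0.08368759]
  z 0.45 757 [0.61659098 0.07755397 0.50080528] [0.6015539  0.06376916] [0.62263945 0.09399328]
  z 0.55 1008 [0.61618272 0.07723493 0.60379598] [0.59616664 0.06260568] [0.62314966 0.09450227]
  z 0.65 574 [0.617074   0.07679436 0.67050034] [0.59377249 0.06160716] [0.62480189 0.09620419]
  bailhp 206 [0.51306821 0.12312908 0.12557118] ((0.5115024447441101, 0.12371458113193512), 0.022819530218839645)
  spare 198 [0.49193211 0.02739669 0.12619903] ((0.49004730582237244, 0.02736317366361618), 0.022672172635793686)
  bail [[0.5, 0.11, 0.164], [0.503, 0.112, 0.168], [0.503, 0.114, 0.168], [0.507, 0.107, 0.169], [0.507, 0.11, 0.169], [0.506, 0.112, 0.168], [0.505, 0.115, 0.167], [0.51, 0.116, 0.173], [0.507, 0.119, 0.17], [0.507, 0.121, 0.17], [0.508, 0.123, 0.171], [0.51, 0.125, 0.174], [0.502, 0.106, 0.158], [0.504, 0.108, 0.161], [0.505, 0.11, 0.163], [0.507, 0.112, 0.166], [0.508, 0.115, 0.167], [0.50
[... 2060 characters left out ...]
507, 0.116, 0.171], [0.507, 0.114, 0.168], [0.504, 0.118, 0.174], [0.505, 0.117, 0.166], [0.504, 0.114, 0.168], [0.504, 0.11, 0.174], [0.504, 0.108, 0.169], [0.505, 0.106, 0.163], [0.502, 0.114, 0.17], [0.502, 0.111, 0.169], [0.502, 0.109, 0.166], [0.502, 0.106, 0.166], [0.502, 0.104, 0.163], [0.502, 0.102, 0.153], [0.502, 0.101, 0.143], [0.499, 0.107, 0.163], [0.499, 0.104, 0.161]]
  plate 919 ((499.9530944824219, 59.084007263183594), (178.89227294921875, 256.3488464355469), 0.3927094638347626)
  boom 2542 [0.21649903 0.58709158] 0.7696715248406599
  foot 1975 ((690.2926025390625, 525.9716796875), (249.39747619628906, 375.4078369140625), 89.57392883300781) [0.68008268 0.49828844 0.01662489]
```

```bash
cat >> h.py <<'E'
from scipy.spatial.transform import Rotation as Ro
def Rt(phi,al):
    p,a=np.radians([phi,al]); y=np.array([-np.sin(p),np.cos(p),0]); z=np.array([np.sin(a)*np.cos(p),np.sin(a)*np.sin(p),-np.cos(a)])
    return np.c_[np.cross(y,z),y,z]
def cmd(R,g):
    "turn(deg), shift(mm) so that grasp point reaches g with R"
    s=r.state(); R0=np.array(s["eef_rot"]); p0=np.array(s["tool_pos"])
    tcp=np.array(g)-R[:,2]*r.pinch_z
    print("turn",np.round(Ro.from_matrix(R@R0.T).as_rotvec(degrees=True),1),"shift",np.round((tcp-p0)*1000,1))
def now():
    s=r.state(); R=np.array(s["eef_rot"]); p=np.array(s["tool_pos"])
    print("t",round(s["time_s"],2),"grasp",np.round(p+R[:,2]*r.pinch_z,4),"z",np.round(R[:,2],3),"y",np.round(R[:,1],3),"q",np.round(s["joint_positions"],3),"F",np.round(s["force"],2),"w",round(s["gripper_width"],4))
    open("log.txt","a").write(repr((list(map(float,s["joint_positions"])),p.tolist(),R.tolist()))+"\n")
E
python3 -c "
from h import *
now();cmd(Rt(0,30),[.42,.17,.45])"
```

```text
t 0.15 grasp [0.2292 0.5811 0.2492] z [-0.001 -0.001 -1.   ] y [ 0.367  0.93  -0.002] q [-1.258  0.384  0.016  1.371 -0.006  1.388 -0.047] F [ 0.17  0.07 -0.25] w 0.0854
turn [ -5.6 -29.7  21.1] shift [ 200.1 -411.   203.3]
```

```bash
python3 -m inch '[[[0,-2,4,15,-30,30,85],[-1,-5,7,30,-60,60,85],[-2,-8,10,50,-95,85,85],[-2,-11,12,65,-130,105,85],[-3,-14,14,85,-170,125,85],[-3,-17,15,100,-205,145,85],[-4,-20,16,120,-245,165,85],[-4,-23,18,140,-280,180,85],[-5,-26,19,155,-315,190,85],[-5,-28,20,175,-350,200,85],[-6,-30,21,190,-385,203,85],[-6,-30,21,200,-411,203,85]]]'; python3 -c "
from h import *
now()"
```

```text
time_s: 1.15
tool_pos: [0.4026, 0.2564, 0.4247]
eef_rot: [[-0.874, 0.011, 0.485], [0.008, 1.0, -0.007], [-0.485, -0.002, -0.875]]
force: [-1.0, 0.3, -1.0]
gripper_width: 0.0852
t 1.15 grasp [0.3935 0.2565 0.4411] z [ 0.485 -0.007 -0.875] y [ 0.011  1.    -0.002] q [-0.724 -0.25  -0.164  1.719  0.359  1.355  0.65 ] F [-0.98  0.35 -1.02] w 0.0852
```

```bash
python3 -m inch '[[[0,0,0,10,-40,-20,85],[0,0,0,20,-60,-40,85],[0,0,0,20,-60,-40,85]]]'; python3 -c "
from h import *
now()"
cat > fk.py <<'E'
import numpy as np, itertools
from scipy.spatial.transform import Rotation as Ro
from scipy.optimize import least_squares
D=[eval(l) for l in open("log.txt")]
def fk(q,p,sg):
    c,h,d1,d2,L,e1,e2,e3,c7=p[:9]
    Z=lambda a:Ro.from_euler("z",a); Y=lambda a:Ro.from_euler("y",a)
    R=Z(q[0]+c)*Y(q[1]); P=np.array([0,0,h])
    P=P+R.apply([e1,0,d1]); R=R*Z(sg[0]*q[2])
    P=P+R.apply([e2,0,0]); R=R*Y(q[3]); P=P+R.apply([-e2,0,d2])
    R=R*Z(sg[1]*q[4])*Y(q[5]); P=P+R.apply([e3,0,L]); R=R*Z(sg[2]*q[6]+c7)
    return P,R
E
python3 - <<'E'
from fk import *
best=[]
for sg in itertools.product((1,-1),repeat=3):
  for c7 in(0,np.pi/2,np.pi,-np.pi/2):
    def f(p):
        o=[]
        for q,P,R in D:
            a,b=fk(q,p,sg); o+=list((a-P)*5); o+=list((b.inv()*Ro.from_matrix(R)).as_rotvec())
        return np.r_[o,.02*(p[[5,6,7]]),.01*(p[1:5]-[.33,.4,.4,.25])]
    s=least_squares(f,[2.45,.33,.4,.4,.25,0,0,0,c7]); best.append((s.cost,sg,s.x))
best.sort(key=lambda b:b[0])
for b in best[:4]: print(b[0],b[1],np.round(b[2],3))
np.save("fk.npy",np.array([best[0][1],best[0][2]],dtype=object),allow_pickle=True)
E
```

```text
time_s: 1.4
tool_pos: [0.4402, 0.1984, 0.3831]
eef_rot: [[-0.882, 0.051, 0.468], [0.035, 0.998, -0.043], [-0.47, -0.021, -0.883]]
force: [1.0, -3.6, 0.1]
gripper_width: 0.0846
t 1.4 grasp [0.4315 0.1992 0.3996] z [ 0.468 -0.043 -0.883] y [ 0.051  0.998 -0.021] q [-0.526 -0.253 -0.179  1.806  0.316  1.247  0.768] F [ 1.01 -3.6   0.1 ] w 0.0846
0.3252762996699969 (-1, -1, 1) [ 2.373  0.938  1.779  0.397  0.229  2.121 -2.073  0.099  1.286]
0.32527629967089516 (-1, -1, 1) [ 2.373  0.938  1.779  0.397  0.229  2.121 -2.073  0.099  1.286]
0.32527629967368465 (-1, -1, 1) [ 2.373  0.938  1.779  0.397  0.229  2.121 -2.073  0.099  1.286]
0.3252762996779993 (-1, -1, 1) [ 2.373  0.938  1.779  0.397  0.229  2.121 -2.073  0.099  1.286]
```

```bash
sed -i 's/Z(q\[0\]+c)/Z(sg[3]*q[0]+c)/' fk.py
cat > fit.py <<'E'
from fk import *
best=[]
for sg in itertools.product((1,-1),repeat=4):
  for c7 in(0,np.pi/2,np.pi,-np.pi/2):
    def f(p):
        o=[]
        for q,P,R in D:
            a,b=fk(q,p,sg); o+=list((a-P)*5); o+=list((b.inv()*Ro.from_matrix(R)).as_rotvec())
        return np.r_[o,.02*(p[[5,6,7]]),.01*(p[1:5]-[.33,.4,.4,.25])]
    s=least_squares(f,[0 if sg[3]<0 else 2.45,.33,.4,.4,.25,0,0,0,c7]); best.append((s.cost,sg,s.x,f(s.x)))
best.sort(key=lambda b:b[0])
for b in best[:5:2]: print(b[0],b[1],np.round(b[2],3))
print(np.round(best[0][3],3).tolist())
np.save("fk.npy",np.array([best[0][1],best[0][2]],dtype=object),allow_pickle=True)
E
python3 fit.py
```

```text
0.0005865905788295314 (-1, -1, -1, -1) [-0.049  0.275  0.468  0.46   0.38   0.01  -0.017 -0.006  1.526]
0.0005865905788295454 (-1, -1, -1, -1) [-0.049  0.275  0.468  0.46   0.38   0.01  -0.017 -0.006  1.526]
0.0673317343408329 (1, -1, -1, -1) [-0.06   0.244  0.322  0.438  0.     0.281 -0.208 -0.044  1.31 ]
[-0.007, 0.003, 0.0, 0.0, -0.0, -0.004, 0.0, -0.001, 0.0, -0.024, -0.001, 0.002, -0.0, 0.001, -0.0, -0.023, -0.002, 0.002, 0.0, -0.0, -0.0, -0.001, 0.001, 0.001, 0.001]
```

```bash
cat > ik.py <<'E'
from fk import *
sg,p=np.load("fk.npy",allow_pickle=True)
lo=np.array([-2.95,-.25,-1.52,.18,-1.44,.02,-3.01]);hi=np.array([2.95,2.06,1.56,2.33,4.58,2.06,3.01])
def Rt(phi,al):
    f,a=np.radians([phi,al]); y=np.array([-np.sin(f),np.cos(f),0]); z=np.array([np.sin(a)*np.cos(f),np.sin(a)*np.sin(f),-np.cos(a)])
    return np.c_[np.cross(y,z),y,z]
PIV=np.array([.605,.078,.700])
def lean(k):
    "rotation of rod from plumb to knob at k"
    u=(PIV-k)/np.linalg.norm(PIV-k); ax=np.cross([0,0,1],u); s=np.linalg.norm(ax)
    return Ro.from_rotvec(ax/s*np.arcsin(s)) if s>1e-9 else Ro.identity()
def ik(R,g,q0):
    t=np.array(g)+R[:,2]*.0187
    def f(q):
        a,b=fk(q,p,sg); return np.r_[(a-t)*10,(b.inv()*Ro.from_matrix(R)).as_rotvec()*3,.002*(q-q0)]
    s=least_squares(f,np.clip(q0,lo+.03,hi-.03),bounds=(lo+.02,hi-.02)); a,b=fk(s.x,p,sg)
    return s.x,np.linalg.norm(a-t)*1000,np.degrees((b.inv()*Ro.from_matrix(R)).magnitude())
E
python3 - <<'E'
from ik import *
q0=np.array(D[-1][0])
bail=np.array([.5095,.122]); d=(PIV[:2]-bail)
def knob(seat):
    u=(PIV-seat)/np.linalg.norm(PIV-seat); return seat+.062*u
pts=[("plumb",np.array([.605,.078,.335])),("entry",knob(np.r_[bail+.3*d,.140])),("in",knob(np.r_[bail,.140])),("up",knob(np.r_[bail,.23])),("hang",np.array([.605,.078,.30]))]
for phi in(-30,-15,0,15,30,45,60):
  for al in(40,48,56):
    q=q0.copy();o=[]
    R=Rt(phi,al); q1,e,a=ik(R,[.605-.1*R[0,2],.078-.1*R[1,2],.335-.1*R[2,2]],q); o.append(f"stand {e:.0f}/{a:.0f}")
    for n,k in pts:
        q,e,a=ik(lean(k).as_matrix()@R,k,q1); q1=q; o.append(f"{n} {e:.0f}/{a:.0f}")
    print(phi,al,o,np.round(q,2))
print([ (n,np.round(k,3)) for n,k in pts])
E
```

```text
-30 40 ['stand 0/0', 'plumb 0/0', 'entry 0/0', 'in 0/0', 'up 0/0', 'hang 0/0'] [-0.4   0.04 -0.1   1.86  0.73  0.94  0.2 ]
-30 48 ['stand 0/0', 'plumb 0/0', 'entry 0/0', 'in 0/0', 'up 0/0', 'hang 0/0'] [-0.41  0.03 -0.15  1.95  0.95  0.91 -0.04]
-30 56 ['stand 0/0', 'plumb 0/0', 'entry 0/0', 'in 0/0', 'up 0/0', 'hang 0/0'] [-0.44  0.05 -0.19  2.03  1.19  0.94 -0.28]
-15 40 ['stand 0/0', 'plumb 0/0', 'entry 0/0', 'in 0/0', 'up 0/0', 'hang 0/0'] [-0.37 -0.05 -0.03  1.96  0.59  0.72  0.58]
-15 48 ['stand 12/2', 'plumb 0/0', 'entry 0/0', 'in 0/0', 'up 0/0', 'hang 0/0'] [-0.56 -0.08  0.11  2.07  0.89  0.63  0.27]
-15 56 ['stand 18/3', 'plumb 0/0', 'entry 0/0', 'in 0/0', 'up 0/0', 'hang 0/0'] [-0.67 -0.09  0.17  2.16  1.26  0.61 -0.11]
0 40 ['stand 17/3', 'plumb 0/0', 'entry 0/0', 'in 0/0', 'up 0/0', 'hang 0/0'] [-0.29 -0.1   0.03  2.01  0.25  0.56  1.16]
0 48 ['stand 41/7', 'plumb 0/0', 'entry 0/0', 'in 0/0', 'up 4/1', 'hang 0/0'] [-0.24 -0.15 -0.03  2.13  0.45  0.37  0.95]
0 56 ['stand 60/9', 'plumb 0/0', 'entry 9/2', 'in 11/2', 'up 20/2', 'hang 0/0'] [-0.14 -0.17 -0.13  2.24  1.02  0.2 
[... 1002 characters left out ...]
and 5/2', 'plumb 6/2', 'entry 24/6', 'in 17/5', 'up 0/0', 'hang 14/4'] [-1.45 -0.23  1.54  2.01 -0.79  0.7   2.99]
60 40 ['stand 15/3', 'plumb 30/6', 'entry 45/8', 'in 38/7', 'up 22/5', 'hang 36/7'] [-1.52 -0.23  1.54  1.88 -0.44  0.89  2.85]
60 48 ['stand 16/4', 'plumb 31/6', 'entry 46/9', 'in 39/8', 'up 21/5', 'hang 37/8'] [-1.47 -0.23  1.54  1.92 -0.6   0.87  2.99]
60 56 ['stand 24/8', 'plumb 34/9', 'entry 50/13', 'in 43/12', 'up 23/6', 'hang 41/11'] [-1.46 -0.23  1.54  1.93 -0.67  0.86  2.99]
[('plumb', array([0.605, 0.078, 0.335])), ('entry', array([0.545, 0.105, 0.201])), ('in', array([0.52 , 0.117, 0.201])), ('up', array([0.522, 0.116, 0.291])), ('hang', array([0.605, 0.078, 0.3  ]))]
```

```bash
python3 -c "
from h import *
now();R=Rt(-30,48);k=np.array([.605,.078,.335]);cmd(R,k-.1*R[:,2]);cmd(R,k)"
```

```text
t 1.4 grasp [0.4315 0.1992 0.3996] z [ 0.468 -0.043 -0.883] y [ 0.051  0.998 -0.021] q [-0.526 -0.253 -0.179  1.806  0.316  1.247  0.768] F [ 1.01 -3.6   0.1 ] w 0.0846
turn [ -4.5 -19.7 -26.6] shift [112.5 -90.2   6.3]
turn [ -4.5 -19.7 -26.6] shift [ 176.8 -127.4  -60.6]
```

```bash
python3 -m inch '[[[-1,-4,-5,18,-15,2,85],[-2,-8,-11,38,-30,4,85],[-3,-12,-16,60,-48,6,85],[-4,-16,-21,80,-65,6,85],[-4,-19,-25,100,-82,6,85],[-4,-20,-27,112,-90,6,85],[-4,-20,-27,112,-90,6,85]]]' 40
python3 - <<'E'
from h import *
now()
s=r.state()
c=camera("wrist");save(c,"pics/w1.png");np.save("w1.npy",c,allow_pickle=True)
T=np.eye(4);T[:3,:3]=s["eef_rot"];T[:3,3]=s["tool_pos"]
F=cloud(c,T@c["mount"]).reshape(-1,3);F=F[~np.isnan(F[:,0])]
k=F[(abs(F[:,0]-.605)<.035)&(abs(F[:,1]-.078)<.035)&(F[:,2]>.322)&(F[:,2]<.352)]
print(len(k),sph(k)if len(k)>5 else 0)
R=Rt(-30,48);cmd(R,[.605,.078,.335])
E
```

```text
time_s: 1.98
tool_pos: [0.5472, 0.1215, 0.3891]
eef_rot: [[-0.585, 0.48, 0.654], [0.323, 0.877, -0.355], [-0.744, 0.003, -0.668]]
force: [-0.5, 0.2, -0.2]
gripper_width: 0.0849
t 1.98 grasp [0.535  0.1281 0.4016] z [ 0.654 -0.355 -0.668] y [0.48  0.877 0.003] q [-0.45  -0.117 -0.273  1.849  0.816  1.195  0.111] F [-0.53  0.21 -0.17] w 0.0849
1876 (array([0.60491431, 0.07965188, 0.33609498]), np.float64(0.00048706415217053496))
turn [-0.2  0.2 -1.5] shift [ 70.7 -51.8 -67.2]
```

View pics/w1.png

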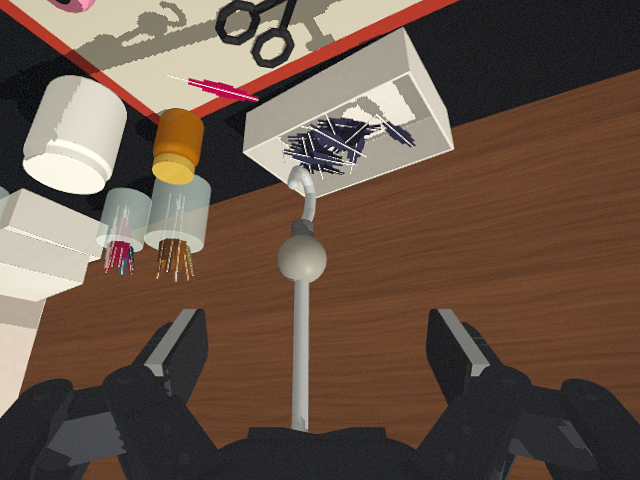

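```bash
python3 -m inch '[[[0,0,0,18,-13,-16,85],[0,0,-1,40,-28,-36,85],[0,0,-1,58,-41,-54,85],[0,0,-1,70,-49,-65,85],[0,0,-1,73,-51,-68,85],[0,0,-1,73,-51,-68,85]]]'
python3 - <<'E'
from h import *
now();R=Rt(-30,48);
s=r.state();R0=np.array(s["eef_rot"]);g=np.array(s["tool_pos"])+R0[:,2]*r.pinch_z
print("knob in tool rel grasp mm",np.round(R0.T@(np.array([.605,.0797,.336])-g)*1000,1))
c=camera("scene");save(c,"pics/s1.png")
E
```

```text
time_s: 2.53
tool_pos: [0.6188, 0.0723, 0.3223]
eef_rot: [[-0.58, 0.491, 0.649], [0.331, 0.871, -0.363], [-0.744, 0.005, -0.668]]
force: [-0.4, -0.1, 0.5]
gripper_width: 0.0846
t 2.53 grasp [0.6067 0.0791 0.3348] z [ 0.649 -0.363 -0.668] y [0.491 0.871 0.005] q [-3.730e-01 -1.000e-03 -1.830e-01  1.892e+00  8.960e-01  9.860e-01
  8.100e-02] F [-0.43 -0.08  0.53] w 0.0846
knob in tool rel grasp mm [ 0.3 -0.3 -2.1]
```

View pics/s1.png

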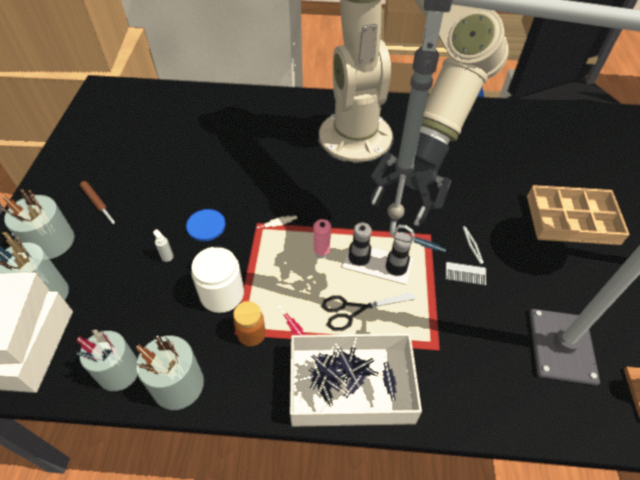

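```bash
cat >> h.py <<'E'
def force(n):
    A=[];B=[]
    for _ in range(n):
        camera("wrist"); s=r.state(); A.append(s["force"]);B.append(s["joint_torque"])
    A=np.array(A);print("F mean",np.round(A.mean(0),2),"sd",np.round(A.std(0),2),"tau",np.round(np.mean(B,0),2))
E
python3 -c "
from h import *
force(8)"
python3 -m inch '[[[0,0,0,0,0,0,30],[0,0,0,0,0,0,20],[0,0,0,0,0,0,20],[0,0,0,0,0,0,20],[0,0,0,0,0,0,20],[0,0,0,0,0,0,20]]]' 60
python3 -c "
from h import *
force(6);now()"
```

```text
F mean [-0.32  0.39  0.17] sd [0.46 0.38 0.28] tau [ 1.900e-01 -3.799e+01  1.800e-01 -3.794e+01  3.680e+00 -3.800e-01
  1.000e-02]
time_s: 3.48
tool_pos: [0.6193, 0.0727, 0.3232]
eef_rot: [[-0.579, 0.491, 0.651], [0.332, 0.871, -0.362], [-0.745, 0.006, -0.667]]
force: [0.2, 0.6, 0.7]
gripper_width: 0.0293
F mean [-0.2  -0.    1.08] sd [0.39 0.32 0.51] tau [-2.000e-02 -3.774e+01 -2.000e-02 -3.748e+01  3.470e+00 -3.800e-01
  1.000e-02]
t 3.78 grasp [0.6071 0.0795 0.3357] z [ 0.651 -0.362 -0.667] y [0.491 0.871 0.006] q [-3.730e-01 -1.000e-03 -1.830e-01  1.891e+00  8.970e-01  9.860e-01
  8.000e-02] F [-0.01 -0.67  0.66] w 0.0292
```

```bash
cat >> h.py <<'E'
PIV=np.array([.605,.0797,.700]); R0G=np.array([[-.579,.491,.651],[.332,.871,-.362],[-.745,.006,-.667]])
OFF=np.array([.0021,-.0002,-.0003]) # grasp - knob at pick (plumb)
BAIL=np.array([.5093,.1234])
def rod(seat):
    seat=np.array(seat,float); u=(PIV-seat)/np.linalg.norm(PIV-seat); k=seat+.062*u
    ax=np.cross([0,0,1],u); n=np.linalg.norm(ax); L=Ro.identity() if n<1e-9 else Ro.from_rotvec(ax/n*np.arcsin(n))
    return k,L,np.linalg.norm(PIV-seat)-.426
def rcmd(seat):
    k,L,d=rod(seat); R=L.as_matrix()@Ro.from_matrix(R0G).as_matrix()
    print("knob",np.round(k,4),"draw",round(d,4),"lean",np.round(L.as_rotvec(degrees=True),2)); cmd(R,k+L.apply(OFF))
def seatnow():
    "seat estimate from tool pose"
    s=r.state();R=np.array(s["eef_rot"]);g=np.array(s["tool_pos"])+R[:,2]*r.pinch_z
    Lm=R@Ro.from_matrix(R0G).as_matrix().T; k=g-Lm@OFF
    u=(PIV-k)/np.linalg.norm(PIV-k); se=k-.062*u
    print("knob",np.round(k,4),"seat",np.round(se,4),"draw",round(np.linalg.norm(PIV-se)-.426,4),"hand-rod angle err",np.round(np.degrees(np.cross(Lm[:,2],u)),1))
E
python3 -c "
from h import *
seatnow()
d=PIV[:2]-BAIL;d/=np.linalg.norm(d);print(d)
for t in(.035,.0,-.003): rcmd(np.r_[BAIL+t*d,.143])
rcmd(np.r_[BAIL,.18])"
```

```text
knob [0.605  0.0797 0.336 ] seat [0.605  0.0797 0.274 ] draw 0.0 hand-rod angle err [0. 0. 0.]
[ 0.90964897 -0.41537785]
knob [0.5482 0.1056 0.2045] draw 0.1354 lean [ 2.98  6.53 -0.  ]
turn [ 3.   6.5 -0. ] shift [ -58.4   26.6 -133.3]
knob [0.5198 0.1186 0.2039] draw 0.1408 lean [ 4.44  9.73 -0.  ]
turn [ 4.5  9.7 -0. ] shift [ -87.6   40.  -134.8]
knob [0.5173 0.1197 0.2039] draw 0.1414 lean [ 4.57 10.   -0.  ]
turn [ 4.6 10.  -0. ] shift [ -90.2   41.2 -134.9]
knob [0.5205 0.1183 0.2408] draw 0.1045 lean [ 4.75 10.4  -0.  ]
turn [ 4.8 10.4 -0. ] shift [-87.1  39.8 -98.1]
```

```bash
python3 -m inch '[[[0.2,0.5,0,-4,2,-10,20],[0.5,1,0,-8,4,-22,20],[0.8,1.6,0,-13,6,-36,20],[1.1,2.2,0,-18,8,-50,20],[1.3,2.8,0,-24,11,-65,20],[1.6,3.4,0,-30,14,-80,20],[1.9,4,0,-36,17,-95,20],[2.2,4.8,0,-43,20,-108,20],[2.5,5.4,0,-49,22,-119,20],[2.8,6,0,-54,25,-128,20],[3,6.5,0,-58,27,-133,20],[3,6.5,0,-58,27,-133,20]]]'
python3 - <<'E'
from h import *
s=r.state()
now();seatnow()
c=camera("wrist");save(c,"pics/w2.png")
T=np.eye(4);T[:3,:3]=s["eef_rot"];T[:3,3]=s["tool_pos"]
np.save("w2.npy",dict(c,T=T@c["mount"]),allow_pickle=True)
c=camera("scene");save(c,"pics/s2.png");np.save("s2.npy",c,allow_pickle=True)
cv2.imwrite("pics/s2z.png",cv2.resize(c["image"][170:300,330:460],(600,600),interpolation=cv2.INTER_CUBIC)[:,:,::-1])
E
```

```text
time_s: 4.78
tool_pos: [0.5625, 0.1006, 0.1922]
eef_rot: [[-0.656, 0.49, 0.574], [0.368, 0.872, -0.324], [-0.659, -0.001, -0.753]]
force: [1.9, -1.1, 13.5]
gripper_width: 0.0291
t 4.78 grasp [0.5518 0.1067 0.2063] z [ 0.574 -0.324 -0.753] y [ 0.49   0.872 -0.001] q [-0.408  0.063 -0.221  2.066  0.897  0.895 -0.111] F [ 1.85 -1.08 13.53] w 0.0291
knob [0.5497 0.1068 0.2068] seat [0.5429 0.1102 0.1453] draw 0.133 hand-rod angle err [ 0.1  0.1 -0. ]
```

View pics/w2.png

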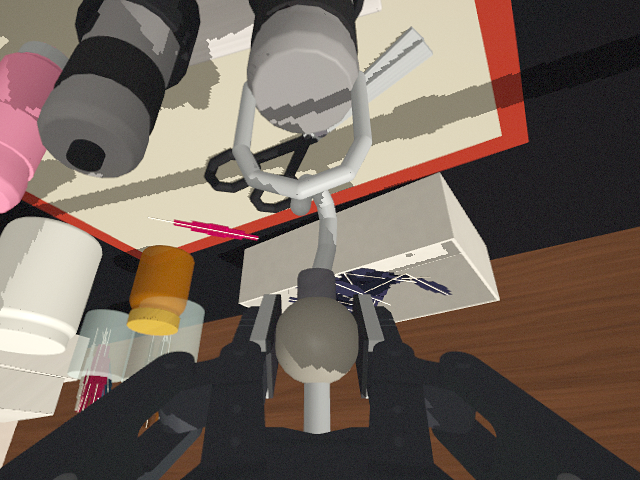

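View pics/s2z.png

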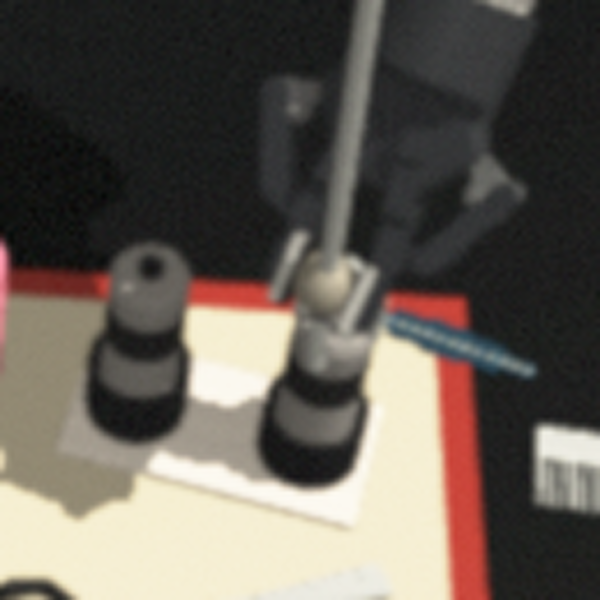

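The wrist view shows the bail arch with its legs at (243,150) and (362,130) and its crown at about (303,188). The hook is just beyond it at about (318,205). I'll measure both from the depth.

Run:
```python
from h import *
c=np.load("w2.npy",allow_pickle=True).item()
P=cloud(c,c["T"])
for p in[(243,120),(241,150),(255,172),(275,183),(300,189),(325,184),(350,168),(361,145),(360,110),(300,75),(326,235),(330,215),(302,207),(325,198),(340,188)]:
    print(p,np.round(w(c,*p,T=c["T"]),4))
F=P[90:215,225:380].reshape(-1,3)
k=F[(F[:,2]>.135)&(np.hypot(F[:,0]-.51,F[:,1]-.123)<.03)]
f=np.polyfit(k[:,1],k[:,0],1);print(len(k),"slope",f,k.min(0),k.max(0),"deg",np.degrees(np.arctan(f[0])))
a=k[k[:,2]>.165];print("crown",len(a),a.mean(0),a[:,2].max())
l=k[(k[:,2]<.155)];print("legs",[ (m.mean(0).round(4)) for m in (l[l[:,1]<.123],l[l[:,1]>.123])])
g=F[(F[:,2]>.1)&(F[:,2]<.2)&(F[:,0]>.527)];print("hook",len(g),g.min(0),g.max(0))
b=P[30:130,245:360].reshape(-1,3);b=b[(b[:,2]>.12)&(b[:,2]<.133)];print("body top",cv2.minEnclosingCircle(b[:,:2].astype(np.float32)),np.median(b[:,2]))
kk=P[300:380,278:356].reshape(-1,3);print("knob",sph(kk[~np.isnan(kk[:,0])]))
```

```text
(243, 120) [0.4982 0.1072 0.1421]
(241, 150) [0.4983 0.1082 0.1571]
(255, 172) [0.5011 0.113  0.1667]
(275, 183) [0.5038 0.1192 0.1718]
(300, 189) [0.507  0.1265 0.1748]
(325, 184) [0.5108 0.1331 0.1728]
(350, 168) [0.5135 0.1407 0.1675]
(361, 145) [0.5145 0.1445 0.1585]
(360, 110) [0.5146 0.1452 0.1419]
(300, 75) [0.501  0.1288 0.1279]
(326, 235) [0.5532 0.111  0.1614]
(330, 215) [0.5539 0.1128 0.151 ]
(302, 207) [0.5291 0.1136 0.1628]
(325, 198) [0.5477 0.1136 0.146 ]
(340, 188) [0.7063 0.0476 0.0013]
4820 slope [0.30825269 0.47040958] [0.49664357 0.10314569 0.13500776] [0.5336739  0.14756712 0.17705552] deg 17.132055041594143
crown 2222 [0.50765587 0.12631141 0.17094953] 0.17705552080254128
legs [array([0.5009, 0.1075, 0.1453]), array([0.5152, 0.145 , 0.1454])]
hook 768 [0.52702104 0.10699733 0.12653015] [0.55734135 0.13109844 0.1653763 ]
body top ((0.506615400314331, 0.12581303715705872), 0.021998006850481033) 0.12778927283884772
knob (array([0.55097845, 0.10752902, 0.20683123]), np.float64(0.2598753070955888))
```

```bash
python3 -c "
from h import *
seatnow()
for t in ([.541,.111,.142],[.525,.1184,.142],[.5095,.1255,.142],[.5095,.1255,.170],[.5095,.1255,.180]): rcmd(t)"
```

```text
knob [0.5505 0.1067 0.2078] seat [0.5436 0.1101 0.1462] draw 0.132 hand-rod angle err [ 0.1  0.1 -0. ]
knob [0.5481 0.1076 0.2035] draw 0.1365 lean [ 3.2   6.54 -0.  ]
turn [ 0.1  0.4 -0.1] shift [-2.5  0.9 -4.4]
knob [0.5338 0.1142 0.2032] draw 0.139 lean [ 3.94  8.15 -0.  ]
turn [ 0.9  2.  -0.1] shift [-17.2   7.7  -5.1]
knob [0.5199 0.1205 0.2029] draw 0.142 lean [ 4.65  9.69 -0.  ]
turn [ 1.6  3.5 -0.1] shift [-31.5  14.2  -5.8]
knob [0.5205 0.1202 0.2308] draw 0.1145 lean [ 4.89 10.19 -0.  ]
turn [ 1.8  4.  -0.1] shift [-31.1  14.   22. ]
knob [0.5207 0.1201 0.2408] draw 0.1047 lean [ 4.98 10.38 -0.  ]
turn [ 1.9  4.2 -0.1] shift [-30.9  14.   31.9]
```

```bash
python3 -m inch '[[[0.1,0.4,0,-2,1,-4,20],[0.3,0.8,0,-5,2,-5,20],[0.5,1.2,0,-9,4,-5,20],[0.7,1.6,0,-13,6,-5,20],[0.9,2,0,-17,8,-5,20],[1.1,2.4,0,-21,9,-6,20],[1.3,2.8,0,-25,11,-6,20],[1.5,3.2,0,-29,13,-6,20],[1.6,3.5,0,-32,14,-6,20],[1.6,3.5,0,-32,14,-6,20],[1.6,3.5,0,-32,14,-6,20]]]'
python3 - <<'E'
from h import *
s=r.state()
now();seatnow()
c=camera("wrist");save(c,"pics/w3.png")
T=np.eye(4);T[:3,:3]=s["eef_rot"];T[:3,3]=s["tool_pos"]
np.save("w3.npy",dict(c,T=T@c["mount"]),allow_pickle=True)
E
```

```text
time_s: 5.8
tool_pos: [0.5317, 0.1146, 0.1877]
eef_rot: [[-0.693, 0.49, 0.528], [0.386, 0.872, -0.302], [-0.608, -0.005, -0.794]]
force: [2.5, -0.6, 13.9]
gripper_width: 0.0295
t 5.8 grasp [0.5218 0.1202 0.2026] z [ 0.528 -0.302 -0.794] y [ 0.49   0.872 -0.005] q [-0.418  0.031 -0.241  2.074  0.791  0.925 -0.054] F [ 2.49 -0.55 13.88] w 0.0295
knob [0.5198 0.1204 0.2032] seat [0.5093 0.1253 0.1423] draw 0.1417 hand-rod angle err [-0.   0.1  0. ]
```

View pics/w3.png

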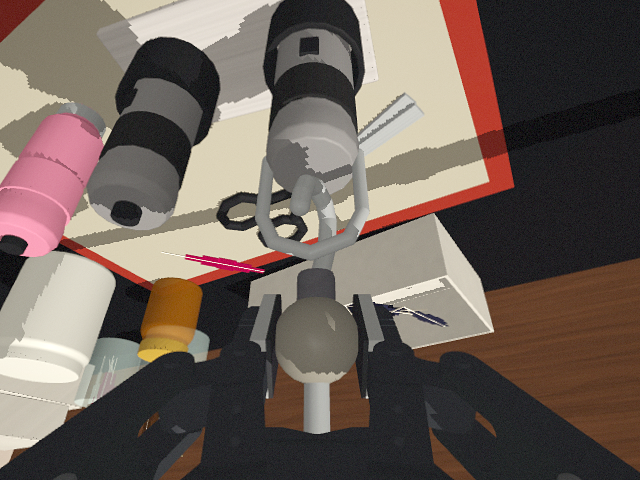

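Hook tip is through the bail, at about (303,195), and the crown crosses the shank at about (315,250). Next I raise it to contact.

```bash
python3 -m inch '[[[0,0.1,0,0,0,4,20],[0.1,0.2,0,0,0,9,20],[0.1,0.3,0,0,0,14,20],[0.2,0.4,0,0,0,19,20],[0.2,0.5,0,0,0,23,20],[0.2,0.5,0,0,0,26,20],[0.2,0.5,0,0,0,28,20],[0.3,0.6,0,0,0,30,20],[0.3,0.6,0,0,0,32,20],[0.3,0.6,0,0,0,34,20],[0.3,0.7,0,0,0,36,20],[0.3,0.7,0,0,0,36,20]]]'
python3 - <<'E'
from h import *
s=r.state()
now();seatnow()
c=camera("wrist");save(c,"pics/w4.png");force(4)
rcmd([.5095,.1255,.2]);rcmd([.5095,.1255,.222])
E
```

```text
time_s: 6.85
tool_pos: [0.5308, 0.114, 0.2224]
eef_rot: [[-0.702, 0.49, 0.516], [0.389, 0.871, -0.298], [-0.596, -0.008, -0.803]]
force: [3.4, -1.4, 6.7]
gripper_width: 0.0292
t 6.85 grasp [0.5211 0.1196 0.2375] z [ 0.516 -0.298 -0.803] y [ 0.49   0.871 -0.008] q [-0.41  -0.01  -0.235  2.021  0.717  0.983  0.051] F [ 3.43 -1.39  6.73] w 0.0292
knob [0.5191 0.1198 0.2381] seat [0.5078 0.125  0.1774] draw 0.1075 hand-rod angle err [-0.  0.  0.]
F mean [ 2.96 -1.58  6.93] sd [0.58 0.74 0.66] tau [ -0.88 -31.56  -0.87 -31.59   1.07   0.09  -0.09]
knob [0.5211 0.1199 0.2607] draw 0.0851 lean [ 5.17 10.78 -0.  ]
turn [ 0.2  0.3 -0. ] shift [ 2.1  0.4 22.9]
knob [0.5216 0.1197 0.2825] draw 0.0636 lean [ 5.4  11.27 -0.  ]
turn [ 0.5  0.8 -0. ] shift [ 2.5  0.2 44.7]
```

View pics/w4.png

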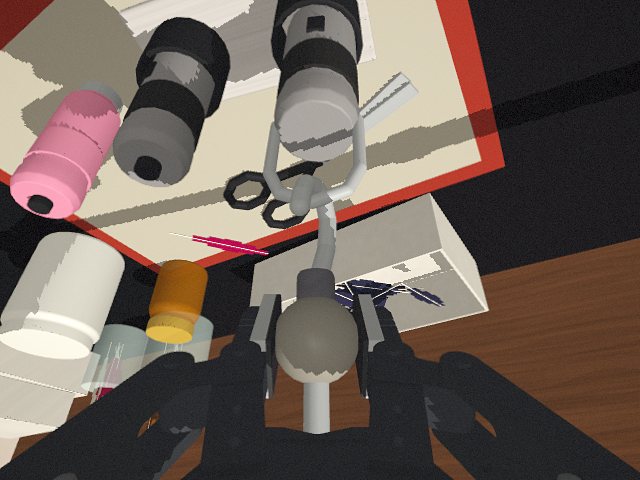

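```bash
python3 -m inch '[[[0,0,0,1,0,2,20],[0,0,0,1,0,4,20],[0,0.1,0,2,0,6,20],[0.1,0.1,0,2,0,8,20],[0.1,0.1,0,2,0,10,20],[0.1,0.2,0,2,0,12,20],[0.1,0.2,0,2,0,14,20],[0.1,0.2,0,2,0,16,20],[0.2,0.3,0,2,0,18,20],[0.2,0.3,0,2,0,20,20],[0.2,0.3,0,2,0,22,20],[0.2,0.3,0,2,0,24,20]]]'; python3 -c "
from h import *
seatnow();rcmd([.5095,.1255,.228])"
```

```text
time_s: 8.1
tool_pos: [0.5322, 0.1137, 0.2456]
eef_rot: [[-0.706, 0.49, 0.511], [0.391, 0.871, -0.296], [-0.59, -0.009, -0.807]]
force: [2.5, -0.4, 4.7]
gripper_width: 0.0292
knob [0.5207 0.1194 0.2614] seat [0.509  0.1249 0.2007] draw 0.0844 hand-rod angle err [-0.  0.  0.]
knob [0.5217 0.1196 0.2885] draw 0.0577 lean [ 5.47 11.4  -0.  ]
turn [ 0.4  0.6 -0. ] shift [ 0.9  0.3 27. ]
```

```bash
python3 -m inch '[[[0,0,0,0,0,2,20],[0,0.1,0,0,0,5,20],[0.1,0.1,0,0,0,7,20],[0.1,0.2,0,1,0,10,20],[0.1,0.2,0,1,0,12,20],[0.2,0.3,0,1,0,15,20],[0.2,0.4,0,1,0,17,20],[0.3,0.4,0,1,0,20,20],[0.3,0.5,0,1,0,22,20],[0.4,0.6,0,1,0,24,20],[0.4,0.6,0,1,0,26,20],[0.4,0.6,0,1,0,27,20]]]'
python3 - <<'E'
from h import *
seatnow();force(4)
c=camera("wrist");save(c,"pics/w5.png")
c=camera("scene");save(c,"pics/s5.png");np.save("s5.npy",c,allow_pickle=True)
cv2.imwrite("pics/s5z.png",cv2.resize(c["image"][150:290,320:460],(600,600),interpolation=cv2.INTER_CUBIC)[:,:,::-1])
E
```

```text
time_s: 9.1
tool_pos: [0.5322, 0.1138, 0.2713]
eef_rot: [[-0.714, 0.49, 0.5], [0.395, 0.871, -0.29], [-0.578, -0.01, -0.816]]
force: [2.7, -1.4, 3.9]
gripper_width: 0.0293
knob [0.5209 0.1194 0.2873] seat [0.5086 0.1252 0.2268] draw 0.0591 hand-rod angle err [-0.1 -0.1  0. ]
F mean [ 2.65 -1.2   3.74] sd [0.11 0.24 0.66] tau [ -0.72 -32.51  -0.58 -35.03   1.73  -0.18  -0.07]
```

View pics/w5.png

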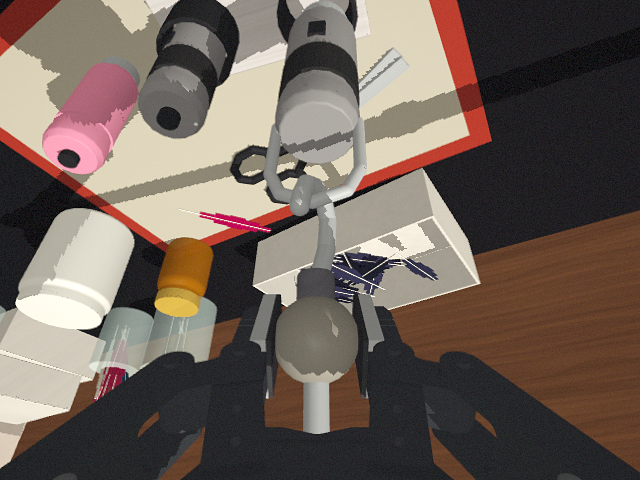

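View pics/s5z.png

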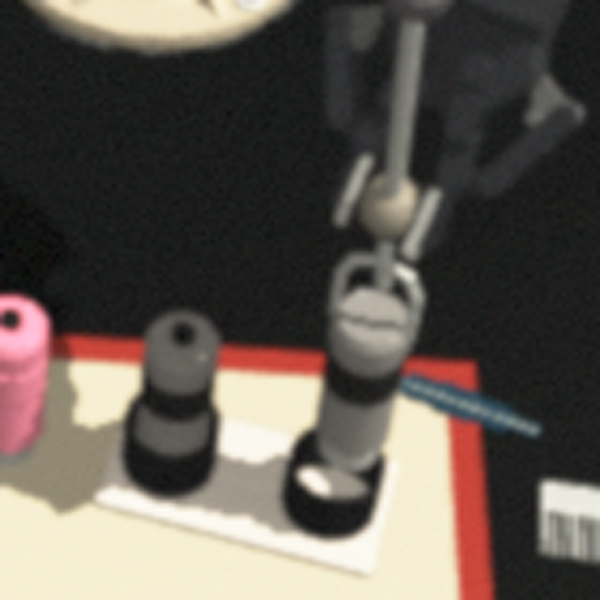

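```bash
python3 -c "
from h import *
rcmd([.605,.0797,.262])
a=np.array([.5086,.1252,.2268]);b=np.array([.605,.0797,.262])
for f in (.1,.3,.5,.7,.9): rcmd(a+f*(b-a))"
```

```text
knob [0.605  0.0797 0.324 ] draw 0.012 lean [0. 0. 0.]
turn [ -5.5 -11.6  -0. ] shift [ 87.2 -41.   40.4]
knob [0.5295 0.1154 0.2911] draw 0.0534 lean [ 4.93 10.44 -0.  ]
turn [-0.6 -1.2 -0. ] shift [ 9.  -4.1  4.5]
knob [0.5464 0.1073 0.2986] draw 0.0426 lean [ 3.91  8.29 -0.  ]
turn [-1.6 -3.3 -0. ] shift [ 26.6 -12.4  12.6]
knob [0.5633 0.0994 0.306 ] draw 0.0327 lean [ 2.85  6.03 -0.  ]
turn [-2.6 -5.6 -0. ] shift [ 44.  -20.7  20.6]
knob [0.5801 0.0915 0.3133] draw 0.0237 lean [ 1.74  3.69 -0.  ]
turn [-3.7 -7.9 -0. ] shift [ 61.4 -28.8  28.6]
knob [0.5967 0.0836 0.3205] draw 0.0156 lean [ 0.59  1.25 -0.  ]
turn [ -4.9 -10.4  -0. ] shift [ 78.6 -37.   36.5]
```

```bash
python3 -m inch '[[[0,-0.1,0,0.5,0,1,20],[-0.1,-0.2,0,2,-1,2,20],[-0.2,-0.5,0,4,-2,4,20],[-0.4,-0.9,0,7,-3,5,20],[-0.6,-1.4,0,10.5,-5,7,20],[-0.9,-1.9,0,14,-6.5,8,20],[-1.1,-2.4,0,18,-8.5,9,20],[-1.4,-2.9,0,22,-10.5,11,20],[-1.6,-3.5,0,26,-12,12.5,20],[-1.9,-4,0,30,-14,14,20],[-2.1,-4.5,0,34,-16,16,20],[-2.4,-5,0,38,-18,18,20]]]'; python3 -c "
from h import *
seatnow();rcmd([.605,.0797,.262])"
```

```text
time_s: 10.4
tool_pos: [0.5705, 0.0955, 0.2891]
eef_rot: [[-0.659, 0.491, 0.569], [0.369, 0.871, -0.324], [-0.655, -0.004, -0.756]]
force: [1.3, -1.4, 1.9]
gripper_width: 0.0292
knob [0.5578 0.1018 0.3037] seat [0.5505 0.1052 0.2423] draw 0.0357 hand-rod angle err [ 0.1  0.2 -0. ]
knob [0.605  0.0797 0.324 ] draw 0.012 lean [0. 0. 0.]
turn [-3.1 -6.6 -0. ] shift [ 48.8 -22.8  22.2]
```

```bash
python3 -m inch '[[[-0.2,-0.5,0,4,-2,2,20],[-0.5,-1.1,0,8,-4,4,20],[-0.8,-1.6,0,12,-6,5.5,20],[-1,-2.2,0,16,-7.5,7.5,20],[-1.3,-2.7,0,20,-9.5,9,20],[-1.5,-3.3,0,24,-11.5,11,20],[-1.8,-3.8,0,28,-13,13,20],[-2,-4.3,0,32,-15,15,20],[-2.3,-4.8,0,35.5,-16.5,16.5,20],[-2.5,-5.3,0,39,-18,18,20],[-2.7,-5.7,0,42,-19.5,19,20],[-2.8,-6,0,44.5,-20.5,20,20]]]';python3 -m inch '[[[-0.1,-0.2,0,1.5,-1,0.5,20],[-0.2,-0.4,0,3,-1.5,1,20],[-0.3,-0.5,0,4,-2,1.5,20],[-0.3,-0.6,0,4.5,-2,2,20],[-0.3,-0.6,0,4.5,-2,2,20],[-0.3,-0.6,0,4.5,-2,2,20]]]'; python3 -c "
from h import *
seatnow();force(12);rcmd([.605,.0797,.262])"
```

```text
time_s: 11.4
tool_pos: [0.6149, 0.0751, 0.3089]
eef_rot: [[-0.587, 0.491, 0.644], [0.335, 0.871, -0.359], [-0.737, 0.005, -0.676]]
force: [0.3, -0.6, 0.2]
gripper_width: 0.0295
time_s: 11.9
tool_pos: [0.6192, 0.0734, 0.3111]
eef_rot: [[-0.579, 0.491, 0.651], [0.331, 0.871, -0.362], [-0.745, 0.006, -0.667]]
force: [0.1, -0.2, 0.5]
gripper_width: 0.0293
knob [0.6049 0.0804 0.3238] seat [0.6049 0.0805 0.2618] draw 0.0122 hand-rod angle err [ 0.1  0.  -0. ]
F mean [ 0.32 -0.03  0.31] sd [0.53 0.52 0.51] tau [-5.000e-02 -3.837e+01 -7.000e-02 -3.746e+01  3.560e+00 -2.900e-01
  2.000e-02]
knob [0.605  0.0797 0.324 ] draw 0.012 lean [0. 0. 0.]
turn [ 0. -0. -0.] shift [ 0.1 -0.5  0.2]
```

```bash
python3 -c "
from h import *
force(80)
seatnow()"
```

```text
F mean [ 0.03 -0.08  0.53] sd [0.52 0.47 0.47] tau [-3.000e-02 -3.841e+01 -5.000e-02 -3.747e+01  3.560e+00 -2.800e-01
  0.000e+00]
knob [0.6049 0.0802 0.3238] seat [0.6049 0.0803 0.2618] draw 0.0122 hand-rod angle err [ 0.1  0.  -0. ]
```

```bash
python3 -m inch '[[[0,0,0,0,0,1.5,20],[0,0,0,0,0,3,20],[0,0,0,0,0,4.5,20],[0,0,0,0,-0.5,6,20],[0,0,0,0,-0.5,6,20],[0,0,0,0,-0.5,6,20]]]'; python3 -c "
from h import *
force(100)
seatnow()
c=camera('wrist');save(c,'pics/w6.png')"
```

```text
time_s: 17.0
tool_pos: [0.6192, 0.0728, 0.3172]
eef_rot: [[-0.579, 0.491, 0.651], [0.331, 0.871, -0.362], [-0.745, 0.006, -0.667]]
force: [-0.3, -0.6, 0.8]
gripper_width: 0.0294
F mean [-0.05 -0.14 -0.14] sd [0.54 0.45 0.53] tau [ -0.09 -38.52  -0.09 -37.95   3.71  -0.37   0.04]
knob [0.6049 0.0797 0.3298] seat [0.6049 0.0797 0.2678] draw 0.0062 hand-rod angle err [ 0.  0. -0.]
```

View pics/w6.png

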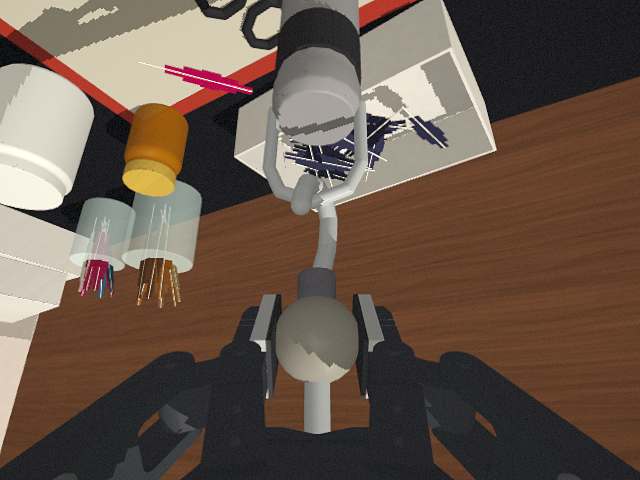

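```bash
python3 -m inch '[[[0,0,0,0,0,-0.5,20],[0,0,0,0,0,-1,20],[0,0,0,0,0,-1,20],[0,0,0,0,0,-1,20]]]'; python3 -c "
from h import *
force(100)
seatnow()"
```

```text
time_s: 22.38
tool_pos: [0.6192, 0.0727, 0.316]
eef_rot: [[-0.579, 0.491, 0.651], [0.331, 0.871, -0.362], [-0.745, 0.006, -0.667]]
force: [-0.2, -0.3, -0.2]
gripper_width: 0.0294
F mean [-0.08 -0.17  0.04] sd [0.52 0.47 0.49] tau [-7.000e-02 -3.848e+01 -7.000e-02 -3.785e+01  3.670e+00 -3.500e-01
  3.000e-02]
knob [0.6049 0.0797 0.3288] seat [0.6049 0.0797 0.2668] draw 0.0072 hand-rod angle err [ 0.  0. -0.]
```

```bash
python3 -m inch '[[[0,0,0,0,0,0,24],[0,0,0,0,0,0,28],[0,0,0,0,0,0,31],[0,0,0,0,0,0,33],[0,0,0,0,0,0,36],[0,0,0,0,0,0,40],[0,0,0,0,0,0,46],[0,0,0,0,0,0,46]]]' 20
python3 - <<'E'
from h import *
now()
def kn():
    s=r.state();T=np.eye(4);T[:3,:3]=s["eef_rot"];T[:3,3]=s["tool_pos"]
    c=camera("wrist");P=cloud(c,T@c["mount"])
    k=P[270:400,270:365].reshape(-1,3);k=k[(np.linalg.norm(k-[.605,.08,.329],axis=1)<.025)]
    k=k[abs(k[:,2]-.329)<.02]
    print(round(s["time_s"],2),len(k),sph(k));return c
for i in range(4): c=kn(); [camera("wrist") for _ in range(2)]
save(c,"pics/w7.png")
E
```

```text
time_s: 28.05
tool_pos: [0.6192, 0.0728, 0.316]
eef_rot: [[-0.579, 0.491, 0.651], [0.331, 0.871, -0.362], [-0.745, 0.006, -0.667]]
force: [-0.2, -0.2, -0.7]
gripper_width: 0.0462
t 28.05 grasp [0.607  0.0795 0.3285] z [ 0.651 -0.362 -0.667] y [0.491 0.871 0.006] q [-0.368  0.005 -0.189  1.902  0.907  0.976  0.064] F [-0.18 -0.23 -0.66] w 0.0462
28.05 7027 (array([0.6041412 , 0.07930769, 0.32912063]), np.float64(0.001165289672724772))
28.2 6985 (array([0.60404366, 0.07880048, 0.32916276]), np.float64(0.001169502640794156))
28.35 6963 (array([0.60423403, 0.07864454, 0.32913463]), np.float64(0.0011801859757728144))
28.5 6954 (array([0.60449585, 0.07868556, 0.32913462]), np.float64(0.0011598223705885607))
```

View pics/w7.png

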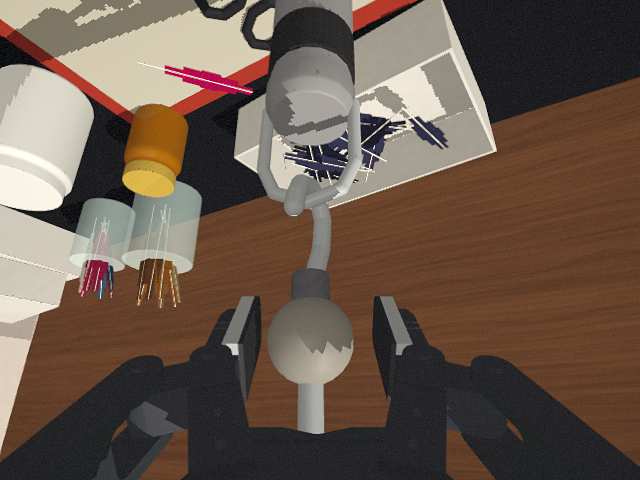

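Released: the knob height is constant at 0.3291 m and the fingers, at 46 mm, are clear of the ball. Opening fully and backing out along the tool axis.

```bash
python3 -m inch '[[[0,0,0,0,0,0,60],[0,0,0,0,0,0,75],[0,0,0,0,0,0,85],[0,0,0,-4,2,4,85],[0,0,0,-10,6,10,85],[0,0,0,-20,11,20,85],[0,0,0,-32,18,33,85],[0,0,0,-45,25,46,85],[0,0,0,-57,32,58,85],[0,0,0,-66,37,67,85],[0,0,0,-70,39,71,85],[0,0,0,-70,39,71,85]]]'
python3 - <<'E'
from h import *
now()
for i in range(12):
    s=r.state();T=np.eye(4);T[:3,:3]=s["eef_rot"];T[:3,3]=s["tool_pos"]
    c=camera("wrist");P=cloud(c,T@c["mount"])
    k=P.reshape(-1,3);k=k[(np.linalg.norm(k-[.605,.08,.329],axis=1)<.024)];k=k[abs(k[:,2]-.329)<.015]
    print(round(s["time_s"],2),len(k),sph(k)[0].round(4))
    [camera("wrist") for _ in range(1)]
save(c,"pics/w8.png")
c=camera("scene");save(c,"pics/s8.png")
E
```

```text
time_s: 29.65
tool_pos: [0.5486, 0.1133, 0.389]
eef_rot: [[-0.578, 0.489, 0.654], [0.331, 0.872, -0.36], [-0.746, 0.009, -0.666]]
force: [-0.0, -0.6, -0.6]
gripper_width: 0.0851
t 29.65 grasp [0.5364 0.1201 0.4014] z [ 0.654 -0.36  -0.666] y [0.489 0.872 0.009] q [-0.438 -0.123 -0.269  1.856  0.816  1.187  0.11 ] F [-0.04 -0.64 -0.56] w 0.0851
29.65 1868 [0.6048 0.0791 0.3293]
29.75 1888 [0.6048 0.0791 0.3293]
29.85 1896 [0.6048 0.0791 0.3293]
29.95 1915 [0.6048 0.079  0.3293]
30.05 1908 [0.6048 0.0791 0.3293]
30.15 1895 [0.6048 0.0791 0.3294]
30.25 1896 [0.6048 0.0791 0.3294]
30.35 1896 [0.6048 0.0791 0.3293]
30.45 1889 [0.6049 0.0791 0.3293]
30.55 1891 [0.6048 0.0791 0.3294]
30.65 1903 [0.6048 0.0791 0.3293]
30.75 1905 [0.6048 0.0791 0.3293]
```

View pics/w8.png

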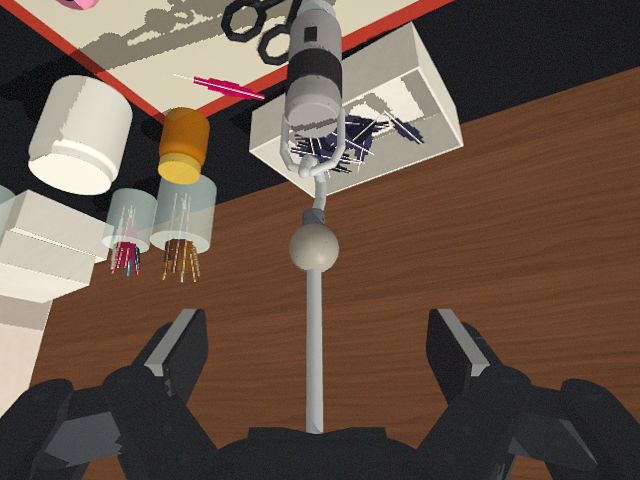

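View pics/s8.png

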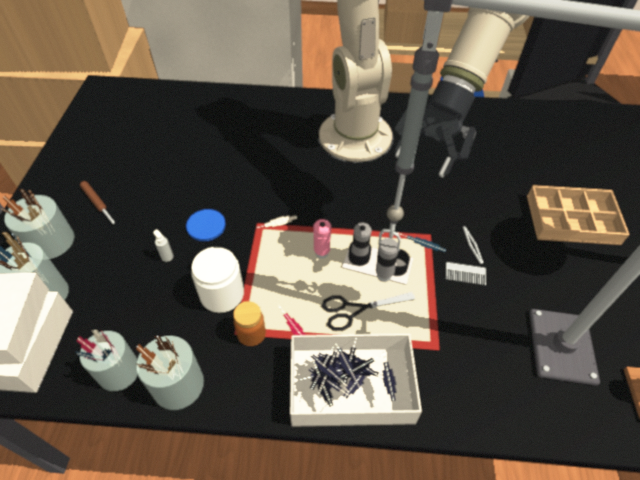

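```bash
python3 -c "
from h import *
print(r.close_job())"
```

```text
the job is handed in; nothing more can be done
None
```

The handpiece with the bail is hooked on the balancer and hangs plumb and still under the pivot. I handed the job in at about 31 s. No verdict came back.

- **Hooking:** I gripped the rubber knob from the side at a tilt and pulled it down, turning the hand with the rod as it leaned. The hook went through the bail while the grinder stood in its cup. I lifted it slowly clear of the rim and brought it back under the pivot.
- **Balance height:** I let go with the draw rod about 7 mm out. Averaged over 100 readings, the vertical wrist force there was 0.04 N. My unloaded reading was 0.17 N from only 8 noisy samples, so the true zero is uncertain by about 0.1–0.2 N, which is about 2 mm of height.
- **Last checks:** In wrist-camera fits over 1.1 s after backing away, the knob stayed at (0.6048, 0.0791, 0.3293) m to within 0.1 mm, under 1 mm sideways from where it hung at the start. Just after the fingers opened it drifted sideways by about 1 mm, then settled.
- **Surroundings:** In the last scene picture the spare handpiece is still in its cup and the bystanders look unmoved, by eye only. The gripper was open about 70 mm from the rod and touching nothing.

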